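Step the well tray under the dispensing needle

ROBOT

A 6-joint arm with a two-finger parallel gripper is mounted at the origin on the work surface. World frame = base frame: x ahead of the robot, y to its left, z up, the work surface at z = 0. Lengths are in m, angles in rad, forces in N, time in s.
With the tool pointing down it reaches from about 0.3 to 0.85 m from the base axis. Payload 4.2 kg.
Tool frame: the origin (TCP) lies on the centre line of the jaws, within the pads' length; the fingertips stand 11 mm ahead of it and the grasp point (between the pads) lies 8 mm behind it; z points along the fingers, y is the line along which they close (so a half turn about z gives the same grasp; the last joint's range is limited). The gripper opens to 91 mm and grips with 3 to 60 N. Pads are 32 mm wide; open, the fingers measure 118 mm over their backs; the gripper's body (76 mm by 178 mm) begins 60 mm behind the grasp point.
Start: joints at [1.21, 0.32, 1.565, -0, 1.257, -0.02], TCP at [0.192, 0.542, 0.225] pointing down, gripper open.
Joint ranges: [-3.11, 3.11], [-0.84, 2.01], [0.21, 2.61], [-1.34, 4.49], [0.05, 2.63], [-2.56, 2.56]. Speed limits (rad/s): [2.57, 2.57, 3.14, 3.14, 3.14, 3.14].

INTERFACE

Orientations are given as a 3x3 rotation matrix whose columns are the frame's x, y, z axes.
In Python, from station import sense, vision, job gives the robot as it stands. The module is installed in compiled form; this text tells all that it offers.
- The arm moves only by the tool servo_tool, never from a script. Its argument "steps" is text: rows parted by semicolons, each of 7 numbers parted by spaces: the closure in counts, from 0 (fully open) to 255 (shut), then the shift along the tool's x, y, z in units of 40 mm (1.0 is 40 mm), then the turn, a rotation vector about the tool's x, y, z in units of 6 degrees (1.0 is 6 degrees). A call has exactly 10 rows; each row shifts and turns the commanded pose from where the row before left it, along the tool's axes as they then stand; what a row does not reach is not made up. A row lasts 1/12 s, in which the tool goes at most 41.7 mm and 7.16 degrees, less where a joint would pass 70% of its speed; a pose out of reach is approached as far as the arm can. A call is refused whole if a number of a shift passes 1 or a number of a turn 1, either way. A call with a gripper value outside its range is refused whole. The fingers move at their own pace and stop on an object; "newtons" is the grip in N (left out, the last holds). Time passes only in rows, so rows that do not move let the fingers close, or fill a call up. It gives the time, the measured TCP pose, the force, the opening and the grip force at its end, in the units of the state.
- sense(): the state, without advancing time (a new reading comes with each control period).
- vision.snapshot(name): name is "scene" or "top" or "wrist"; returns a dict with "frame" (480x640x3 uint8, blue, green, red), "range_z" (480x640 float32, m along the optical axis (not along the pixel's ray), 0 where there is no reading), "fx", "fy", "cx", "cy" (pixels), "distortion" ([k1, k2, p1, p2, k3] as OpenCV has them; the pictures are not rectified), "T" (4x4, takes a point from camera to world coordinates); the wrist camera has in their place "T_tool_cam" (4x4, takes a point from camera to tool coordinates, whose origin is the TCP and whose axes are the flange's). Camera axes: x right, y down, z forward; pixel columns grow to the right and rows downward; lengths in m; the calibration is good to about 2 mm. A picture is of the moment at which its call begins: read the wrist's pose just before it.
- job.job_done(): hands the job in; it is judged then, once.
The state is a dict: "clock": time; "joint_positions": joint angles; "joint_velocities": joint speeds; "tau": joint torques, N m; "tcp_pos": TCP position; "tool_rot": TCP orientation; "contact_force": force on the tool from outside, world axes, zero at the start; "ft_torque": the same for the moment, N m; "opening": finger opening in m; "grip_force": force on a finger pad.
Only numpy, scipy, OpenCV 4.12 (cv2) and the standard library are available. Lean on these libraries where they do the work, as an engineer would, in place of code of your own. Each camera call takes 0.05 s, during which the arm holds its last target. There are 200 camera calls.

TASK

On the lab bench a white well tray rides on x-y slides under a fixed dispensing needle. Holding or pushing the tray's black knob, bring the large round well under the needle and keep it still there for about a second while the dose is given; then bring the square well centrally under the needle, leave it standing there and let go.

Things in the scene. Friction and masses are not known exactly. Their poses are not given: they have to be found in the camera images.
- tray: White 110 mm square block on x-y slides with a tongue towards the robot bearing an upright black knob, 26 mm across, 50 tall. Origin: on the knob's axis at grip height, 84 mm above the bench; knob top 20 mm above it, tongue top 30 below. x: level, from knob to block (centre 150 mm off, top 74 mm above the bench), away from the robot within 17 degrees; y: left; z: up.
- well_round (a point): Mouth centre of the large round well, 36 mm across, far left in the sliding tray (tray x 177, y 27, z -10 mm); axes as the tray's. The tray slides along its own x and y, never turns, 48 mm either way from mid-travel, enough to bring this and the square well under the needle. Each slide drags with 1 to 2 N, has no spring and stays where left.
- well_square (a point): Mouth centre of the square well, 32 x 32 mm, near right in the sliding tray (tray x 123, y -27, z -10 mm); axes as the tray's. Bystanders in the tray: a small round well 18 mm across (far right) and an oblong one 18 x 42 mm (near left). All are 14 mm deep. A spare block with the same wells but no knob lies loose on the bench to the right of the slides.
- needle (a point): Tip of the fixed needle: 3 mm thick, pointing down, 84 mm above the bench, 10 mm above the block. Its black holder, 22 mm across, hangs from a level boom 180 mm above the bench, borne by a column 250 mm tall that stands 155 mm beyond and 90 mm left of the needle along the tray's axes. None of it moves. The knob's axis stays at least 90 mm from the needle, on the robot's side.

How it is judged:
On the way:
1. the large round well stands still under the needle (centre within 10 mm) (horizontal distance between well_round and needle below 0.01 m and linear speed of tray below 0.01 m/s), for 0.5 s.
At the end, for the whole second after the job is handed in: The centre of the tray's square well is within 10 mm, measured level, of the needle's tip and the tray is at rest (under 10 mm/s), after the large round well had stood within 10 mm of the needle, at rest, for half a second (horizontal distance between well_square and needle below 0.01 m and linear speed of tray below 0.01 m/s); the robot touches nothing.
It also fails if it takes over 42 s, if anything falls off the work surface, if the arm or the gripper's body presses on something with over 40 N, if the wrist force passes 120 N, or if a joint passes its speed limit or range.

## Working session

There is one attempt and no reset: what is moved stays moved. The work goes in short steps, Python scripts to look and compute and a tool call to move; the robot and the scene stay as the last step left them, time stands still between calls to the robot, and variables do not carry over. Pictures are saved under pics/ and viewed, at most 10 in all, crops included, and the job is handed in when it is done.

Besides the shell and the picture viewer there is one more tool, called after "Emit:" in YAML: its name, and indented under it one key for each argument. servo_tool: Moves the arm, as the interface text tells. Its arguments: {"type":"object","properties":{"steps":{"type":"string"},"newtons":{"type":"number"}},"required":["steps"]}

```bash
mkdir -p pics
python3 - <<'E'
from station import sense, vision
import cv2, numpy as np
s=sense(); print({k:np.round(v,3).tolist() for k,v in s.items()})
for n in("scene","top"):
    d=vision.snapshot(n); cv2.imwrite(f"pics/{n}1.png",d["frame"]); np.savez(f"{n}1.npz",**d)
    print(n,d["fx"],d["fy"],d["cx"],d["cy"],np.round(d["distortion"],4),np.round(d["T"],3).tolist())
E
```

```text
{'clock': 0.0, 'joint_positions': [1.21, 0.32, 1.566, 0.0, 1.257, -0.02], 'joint_velocities': [0.001, 0.0, 0.0, -0.0, 0.001, 0.001], 'tau': [-0.002, -41.245, -23.197, 0.073, 0.046, -0.0], 'tcp_pos': [0.192, 0.541, 0.224], 'tool_rot': [[-0.942, 0.334, -0.001], [0.334, 0.942, -0.002], [0.0, -0.002, -1.0]], 'contact_force': [-0.343, -0.442, -0.641], 'ft_torque': [0.017, -0.028, 0.004], 'grip_force': 0.0, 'opening': 0.091}
scene 561.1612326979232 561.1612326979232 338.6808106357812 236.13177491061822 [-0.0566  0.      0.      0.      0.    ] [[-0.716, 0.438, -0.544, 0.986], [0.698, 0.465, -0.544, 0.392], [0.014, -0.77, -0.638, 0.536], [0.0, 0.0, 0.0, 1.0]]
top 437.1562434652358 437.1562434652358 315.75465098807746 244.18826805852729 [-0.0564  0.      0.      0.      0.    ] [[-0.005, -0.981, 0.195, 0.509], [-1.0, 0.004, -0.007, 0.063], [0.006, -0.195, -0.981, 0.739], [0.0, 0.0, 0.0, 1.0]]
```

View pics/scene1.png

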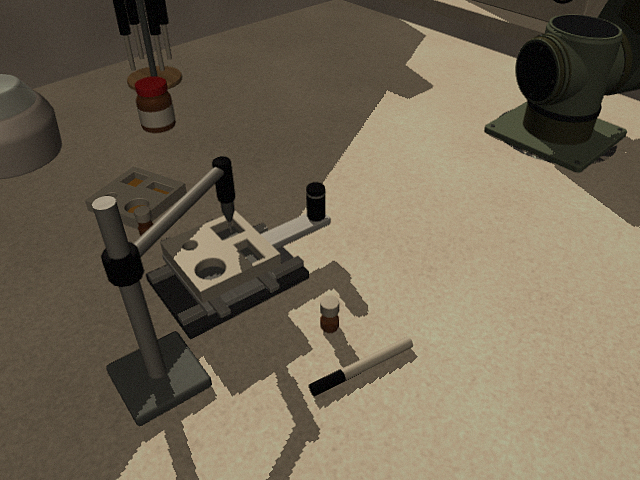

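View pics/top1.png

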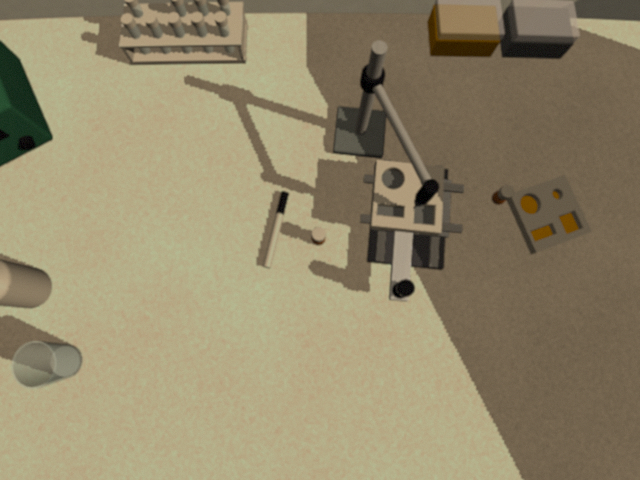

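The scene picture shows the knob top near (316,188) and the needle tip near (229,226). The top picture shows the knob at (404,288), the block corners at (378,162), (442,170), (441,234) and (371,228), and the holder at (427,192). Next I'll take positions from the depth data.

```bash
cat > h.py <<'E'
import numpy as np, cv2
def cloud(d):
    h,w=d["range_z"].shape
    v,u=np.mgrid[0:h,0:w]
    K=np.array([[d["fx"],0,d["cx"]],[0,d["fy"],d["cy"]],[0,0,1]],float)
    p=cv2.undistortPoints(np.stack([u,v],-1).reshape(-1,1,2).astype(float),K,np.array(d["distortion"],float)).reshape(h,w,2)
    r=np.dstack([p,np.ones((h,w))]); T=np.array(d["T"])
    P=(r*d["range_z"][...,None])@T[:3,:3].T+T[:3,3]
    P[d["range_z"]==0]=np.nan
    return P,r@T[:3,:3].T,T[:3,3]
def atz(ray,o,u,v,z):
    r=ray[int(v),int(u)]; return o+r*(z-o[2])/r[2]
E
python3 - <<'E'
from h import *
from scipy.optimize import least_squares
C={n:cloud(np.load(n+"1.npz")) for n in("scene","top")}
np.set_printoptions(precision=4,suppress=True)
def circ(q,R,o):
    c0=q.mean(0)+R*0.5*(q.mean(0)-o[:2])/np.linalg.norm(q.mean(0)-o[:2])
    f=least_squares(lambda c:np.hypot(*(q-c).T)-R,c0,loss="soft_l1",f_scale=.002); return f.x,np.sqrt(np.mean(f.fun**2)),len(q)
P,ray,o=C["top"]
Q=P[155:240,365:450].reshape(-1,3); Q=Q[abs(Q[:,2]-.074)<.006]
(c,sz,a)=cv2.minAreaRect(Q[:,:2].astype(np.float32)); print("block",c,sz,a,np.median(Q[:,2]),len(Q))
for u,v in((378,162),(442,170),(441,234),(371,228)): print("corner",atz(ray,o,u,v,.074))
print("knobtop by px",atz(ray,o,404,288,.104))
for n,(v0,v1,u0,u1) in {"scene":(175,225,300,332),"top":(278,300,390,416)}.items():
    P,ray,o=C[n]; Q=P[v0:v1,u0:u1].reshape(-1,3)
    t=Q[abs(Q[:,2]-.104)<.004]; print(n,"knob top mean",t.mean(0),len(t))
    s=Q[(Q[:,2]>.066)&(Q[:,2]<.098)]
    if len(s)>20: print("knob circ",circ(s[:,:2],.013,o))
P,ray,o=C["scene"]; print("knobtop scene px",atz(ray,o,316,187,.104))
Q=P[155:230,212:240].reshape(-1,3)
for a,b in((.08,.09),(.09,.1),(.1,.11),(.11,.12),(.12,.13),(.13,.14),(.14,.15),(.15,.16),(.16,.17),(.17,.2)):
    s=Q[(Q[:,2]>a)&(Q[:,2]<b)]; s=s[np.linalg.norm(s-np.median(s,0),axis=1)<.03] if len(s) else s
    if len(s)>4: print(a,s.mean(0),circ(s[:,:2],.011,o))
d=np.load("scene1.npz")["frame"]; cv2.imwrite("pics/crop.png",cv2.resize(d[150:310,150:340],None,fx=4,fy=3.7,interpolation=cv2.INTER_CUBIC))
E
```

```text
block (0.718948245048523, -0.09001348912715912) (0.1114412322640419, 0.11165525764226913) 83.51300811767578 0.07434129833913028 3013
corner [ 0.7757 -0.0435  0.074 ]
corner [ 0.7622 -0.1471  0.074 ]
corner [ 0.6561 -0.1386  0.074 ]
corner [ 0.6661 -0.0287  0.074 ]
knobtop by px [ 0.5691 -0.0702  0.104 ]
scene knob top mean [ 0.5713 -0.0698  0.1036] 199
knob circ (array([ 0.5689, -0.0723]), np.float64(0.0008745786367866836), 351)
top knob top mean [ 0.5693 -0.0725  0.1041] 247
knob circ (array([ 0.5697, -0.0733]), np.float64(0.00027330451503814), 74)
knobtop scene px [ 0.5681 -0.0713  0.104 ]
0.09 [ 0.6959 -0.0928  0.0953] (array([ 0.6854, -0.0958]), np.float64(0.0009048579338626771), 15)
0.1 [ 0.6968 -0.0912  0.1059] (array([ 0.6921, -0.1008]), np.float64(0.0013255506568603463), 23)
0.11 [ 0.6981 -0.0891  0.1154] (array([ 0.6927, -0.0978]), np.float64(0.001227153560291555), 54)
0.12 [ 0.6984 -0.0885  0.1249] (array([ 0.694 , -0.0973]), np.float64(0.0009153343832132976), 83)
0.13 [ 0.6986 -0.0871  0.1351] (array([ 0.694 , -0.0956]), np.float64(0.0015862992163812393), 73)
0.14 [ 0.6993 -0.0866  0.145 ] (array([ 0.6946, -0.0942]), np.float64(0.0008907559957527476), 119)
0.15 [ 0.6989 -0.0865  0.155 ] (array([ 0.6946, -0.0942]), np.float64(0.0008559848478736339), 128)
0.16 [ 0.6984 -0.0857  0.1651] (array([ 0.6949, -0.0942]), np.float64(0.0008473835427474803), 114)
0.17 [ 0.7009 -0.0856  0.1846] (array([ 0.7036, -0.0907]), np.float64(0.005004386766674777), 453)
```

View pics/crop.png

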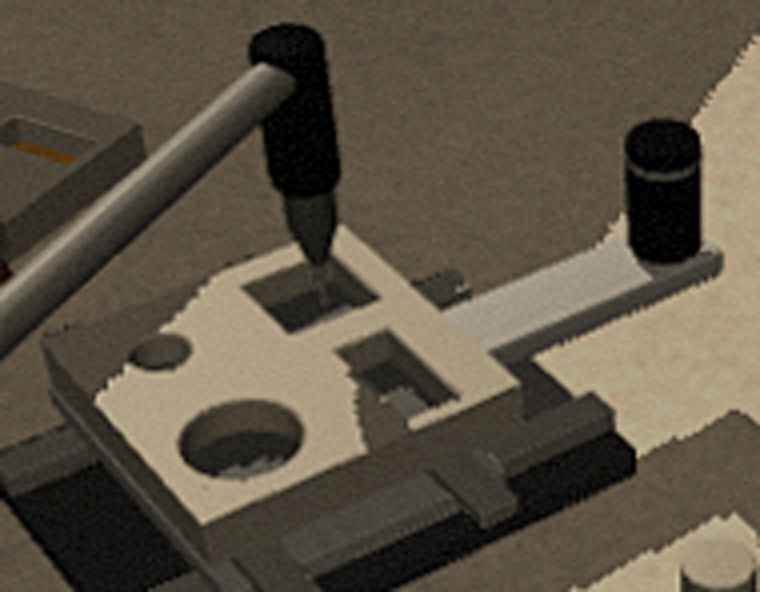

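The crop shows the needle tip near (322,300), over the square well's region, with the knob clear on every side. The tray yaw is about -6.5° and the knob is at (0.5695, -0.073). The needle is at (0.6948, -0.094). The knob therefore goes to (0.516, -0.101) for the round well and (0.576, -0.053) for the square one. I'll move above the knob now.

Emit:
servo_tool:
  steps: "0 -0.7 -0.565 0 0 0 0;0 -0.7 -0.565 0 0 0 0;0 -0.7 -0.565 0 0 0 0;0 -0.7 -0.565 0 0 0 0;0 -0.7 -0.565 0 0 0 0;0 -0.7 -0.565 0 0 0 0;0 -0.7 -0.565 0 0 0 0;0 -0.7 -0.565 0 0 0 0;0 -0.7 -0.565 0 0 0 0;0 -0.7 -0.565 0 0 0 0"
  newtons: 20

```text
clock: 0.93
tcp_pos: [0.3809, 0.2336, 0.2248]
tool_rot: [[-0.943, 0.334, -0.0], [0.334, 0.943, -0.0], [0.0, -0.0, -1.0]]
contact_force: [0.6, 0.6, -0.2]
opening: 0.0911
grip_force: 0.0
```

Emit:
servo_tool:
  steps: "0 -0.7 -0.565 0 0 0 0;0 -0.7 -0.565 0 0 0 0;0 -0.7 -0.565 0 0 0 0;0 -0.7 -0.565 0 0 0 0;0 -0.7 -0.565 0 0 0 0;0 -0.7 -0.565 0 0 0 0;0 -0.7 -0.565 0 0 0 0;0 -0.7 -0.565 0 0 0 0;0 -0.7 -0.565 0 0 0 0;0 -0.7 -0.565 0 0 0 0"

```text
clock: 1.77
tcp_pos: [0.5693, -0.0729, 0.2245]
tool_rot: [[-0.942, 0.335, -0.001], [0.335, 0.942, 0.0], [0.001, 0.0, -1.0]]
contact_force: [0.6, 0.4, -0.4]
opening: 0.0909
grip_force: 0.0
```

Emit:
servo_tool:
  steps: "0 0 0 0 0 0 -0.7;0 0 0 0 0 0 -0.7;0 0 0 0 0 0 -0.77;0 0 0 0 0 0 0;0 0 0 0 0 0 0;0 0 0 0 0 0 0;0 0 0 0 0 0 0;0 0 0 0 0 0 0;0 0 0 0 0 0 0;0 0 0 0 0 0 0"

```text
clock: 2.6
tcp_pos: [0.5689, -0.0711, 0.225]
tool_rot: [[-0.994, 0.113, 0.0], [0.113, 0.994, 0.0], [-0.0, 0.0, -1.0]]
contact_force: [0.2, 0.2, 0.2]
opening: 0.0909
grip_force: 0.0
```

```bash
cat > where.py <<'E'
import sys; from station import sense; import numpy as np
np.set_printoptions(precision=4,suppress=True)
s=sense(); R=np.array(s["tool_rot"]); p=np.array(s["tcp_pos"])
t=np.array(eval(sys.argv[1])); print(s["clock"],p,"\n",R,"\nunits",R.T@(t-p)/.04,"yaw y",np.degrees(np.arctan2(R[1,1],R[0,1])),s["contact_force"],s["opening"],s["grip_force"],s["joint_positions"])
E
python3 where.py "[.5695,-.0728,.076]"
```

```text
2.6 [ 0.5689 -0.0711  0.225 ] 
 [[-0.9935  0.1135  0.0002]
 [ 0.1135  0.9935  0.0001]
 [-0.0001  0.0001 -1.    ]] 
units [-0.0192 -0.0405  3.7249] yaw y 83.48575489611426 [0.2181 0.2092 0.2397] 0.09091917978167297 0.0 [-0.1445  0.3169  1.5684  0.0001  1.2561 -1.6016]
```

Emit:
servo_tool:
  steps: "0 -0.02 -0.04 0.46 0 0 0;0 0 0 0.46 0 0 0;0 0 0 0.46 0 0 0;0 0 0 0.46 0 0 0;0 0 0 0.46 0 0 0;0 0 0 0.46 0 0 0;0 0 0 0.46 0 0 0;0 0 0 0.46 0 0 0;0 0 0 0 0 0 0;0 0 0 0 0 0 0"

```text
clock: 3.43
tcp_pos: [0.5691, -0.0728, 0.0772]
tool_rot: [[-0.994, 0.113, -0.002], [0.113, 0.994, 0.0], [0.002, 0.0, -1.0]]
contact_force: [-0.1, -0.0, 1.2]
opening: 0.0914
grip_force: 0.0
```

Emit:
servo_tool:
  steps: "255 0 0 0 0 0 0;255 0 0 0 0 0 0;255 0 0 0 0 0 0;255 0 0 0 0 0 0;255 0 0 0 0 0 0;255 0 0 0 0 0 0;255 0 0 0 0 0 0;255 0 0 0 0 0 0;255 0 0 0 0 0 0;255 0 0 0 0 0 0"

```text
clock: 4.27
tcp_pos: [0.5695, -0.0728, 0.0777]
tool_rot: [[-0.994, 0.113, -0.0], [0.113, 0.994, 0.0], [0.0, 0.0, -1.0]]
contact_force: [0.2, 4.3, 0.5]
opening: 0.0276
grip_force: 1.9
```

```bash
python3 where.py "[.516,-.101,.076]"
```

```text
4.2667 [ 0.5695 -0.0728  0.0777] 
 [[-0.9935  0.1134 -0.    ]
 [ 0.1134  0.9935  0.0003]
 [ 0.0001  0.0003 -1.    ]] 
units [ 1.2495 -0.8518  0.0429] yaw y 83.48814237211083 [0.188  4.3403 0.4972] 0.02758657844794435 1.904459148645401 [-0.1474  0.4481  1.7692  0.0003  0.9244 -1.6047]
```

Emit:
servo_tool:
  steps: "255 0 0 0 0 0 0;255 0 0 0 0 0 0;255 0 0 0 0 0 0;255 0 0 0 0 0 0;255 0 0 0 0 0 0;255 0 0 0 0 0 0;255 0 0 0 0 0 0;255 0 0 0 0 0 0;255 0 0 0 0 0 0;255 0 0 0 0 0 0"

```text
clock: 5.1
tcp_pos: [0.5695, -0.0728, 0.0777]
tool_rot: [[-0.994, 0.113, -0.0], [0.113, 0.994, 0.0], [0.0, 0.0, -1.0]]
contact_force: [0.3, 1.5, -0.5]
opening: 0.0255
grip_force: 20.0
```

Emit:
servo_tool:
  steps: "255 0.125 -0.085 0 0 0 0;255 0.125 -0.085 0 0 0 0;255 0.125 -0.085 0 0 0 0;255 0.125 -0.085 0 0 0 0;255 0.125 -0.085 0 0 0 0;255 0.125 -0.085 0 0 0 0;255 0.125 -0.085 0 0 0 0;255 0.125 -0.085 0 0 0 0;255 0.125 -0.085 0 0 0 0;255 0.125 -0.085 0 0 0 0"

```text
clock: 5.93
tcp_pos: [0.5154, -0.1013, 0.0777]
tool_rot: [[-0.994, 0.113, 0.0], [0.113, 0.994, 0.0], [0.0, 0.0, -1.0]]
contact_force: [1.8, 1.6, -3.1]
opening: 0.0257
grip_force: 20.0
```

Emit:
servo_tool:
  steps: "255 0 0 0 0 0 0;255 0 0 0 0 0 0;255 0 0 0 0 0 0;255 0 0 0 0 0 0;255 0 0 0 0 0 0;255 0 0 0 0 0 0;255 0 0 0 0 0 0;255 0 0 0 0 0 0;255 0 0 0 0 0 0;255 0 0 0 0 0 0"

```text
clock: 6.77
tcp_pos: [0.516, -0.101, 0.0777]
tool_rot: [[-0.994, 0.113, -0.0], [0.113, 0.994, 0.0], [0.0, 0.0, -1.0]]
contact_force: [-1.6, -1.7, -1.1]
opening: 0.026
grip_force: 20.0
```

```bash
python3 where.py "[.516,-.101,.076]"
python3 - <<'E'
from station import vision
from h import *
from scipy.optimize import least_squares
np.set_printoptions(precision=4,suppress=True)
for n in("scene","top"):
    d=vision.snapshot(n); np.savez(n+"2.npz",**d); P,ray,o=cloud(d)
    Q=P.reshape(-1,3); m=(abs(Q[:,2]-.074)<.004)&(abs(Q[:,0]-.665)<.08)&(abs(Q[:,1]+.118)<.085)
    Q=Q[m]; print(n,len(Q),cv2.minAreaRect(Q[:,:2].astype(np.float32)))
    # holder
    Q=P.reshape(-1,3); m=(Q[:,2]>.14)&(Q[:,2]<.17)&(np.hypot(Q[:,0]-.695,Q[:,1]+.094)<.02); q=Q[m][:,:2]
    if len(q)>20: f=least_squares(lambda c:np.hypot(*(q-c).T)-.011,[.695,-.094],loss="soft_l1",f_scale=.002); print("holder",f.x,len(q))
    if n=="scene": cv2.imwrite("pics/s2.png",cv2.resize(d["frame"][140:310,150:350],None,fx=4,fy=3.5,interpolation=cv2.INTER_CUBIC))
    else: cv2.imwrite("pics/t2.png",cv2.resize(d["frame"][100:320,320:500],None,fx=3,fy=2.7,interpolation=cv2.INTER_CUBIC))
E
```

```text
6.7667 [ 0.516  -0.101   0.0777] 
 [[-0.9936  0.1131 -0.0001]
 [ 0.1131  0.9936  0.    ]
 [ 0.0001  0.     -1.    ]] 
units [-0.0005 -0.0003  0.0424] yaw y 83.50352244413062 [-1.6436 -1.6823 -1.0752] 0.02599271264698148 19.999933540821075 [-0.2152  0.3841  1.8825  0.      0.8751 -1.6726]
scene 3211 ((0.6646016240119934, -0.11696843057870865), (0.11359558999538422, 0.11128339916467667), 83.55026245117188)
holder [ 0.6947 -0.0942] 356
top 3386 ((0.6655486822128296, -0.1185876876115799), (0.1107557862997055, 0.11155672371387482), 83.84845733642578)
holder [ 0.6963 -0.0953] 130
```

View pics/s2.png

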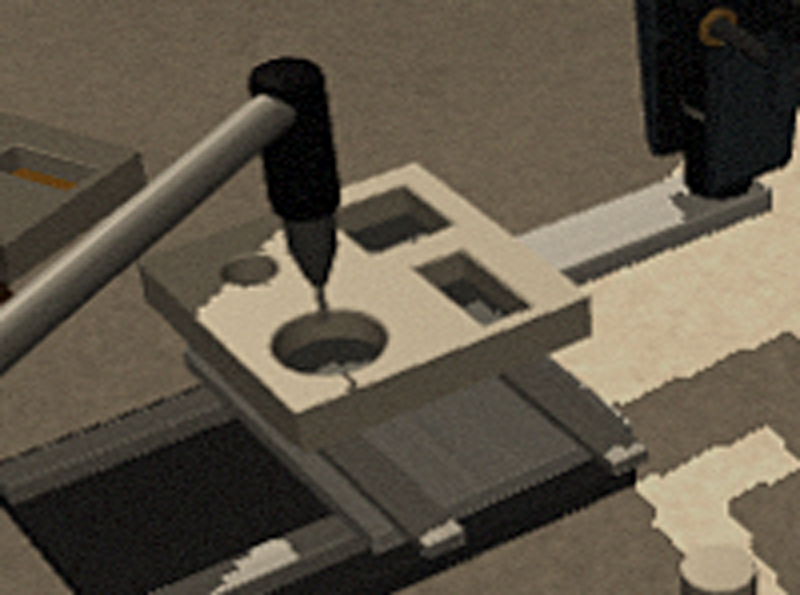

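View pics/t2.png

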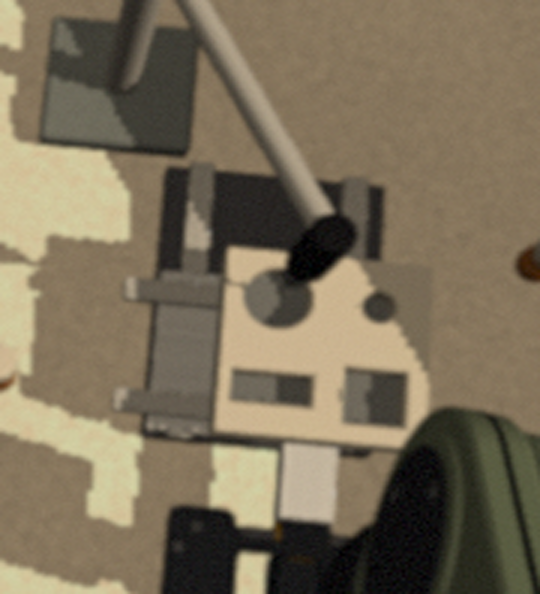

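The scene crop shows the needle tip near (325,312) over the round well, whose mouth is centred near (330,342). The top crop shows the round well half under the holder, and the gripper holding the knob. Both depth clouds put the well within about 1 mm of the holder axis. I'll check that the needle tip really projects where that predicts.

Run:
```python
from h import *
d=np.load("scene2.npz"); T=np.linalg.inv(d["T"]); K=np.array([[d["fx"],0,d["cx"]],[0,d["fy"],d["cy"]],[0,0,1]])
pts=np.array([[.6947,-.0942,.084],[.6947,-.0942,.1],[.6945,-.0932,.074]])
p=cv2.projectPoints(pts,cv2.Rodrigues(T[:3,:3])[0],T[:3,3],K,d["distortion"])[0].reshape(-1,2)
print(p,(p-[150,140])*[4,3.5])
c=d["frame"][200:262,205:260]
c=cv2.resize(c,None,fx=10,fy=9,interpolation=cv2.INTER_NEAREST); cv2.imwrite("pics/z2.png",np.clip(c*1.5,0,255).astype(np.uint8))
print((p-[205,200])*[10,9])
```

```text
[[230.51800456 231.47272955]
 [229.13404252 221.57164566]
 [231.95440357 237.81387111]] [[322.07201825 320.15455342]
 [316.5361701  285.50075981]
 [327.81761427 342.34854887]]
[[255.18004562 283.25456594]
 [241.34042525 194.14481094]
 [269.54403568 340.32483995]]
```

View pics/z2.png

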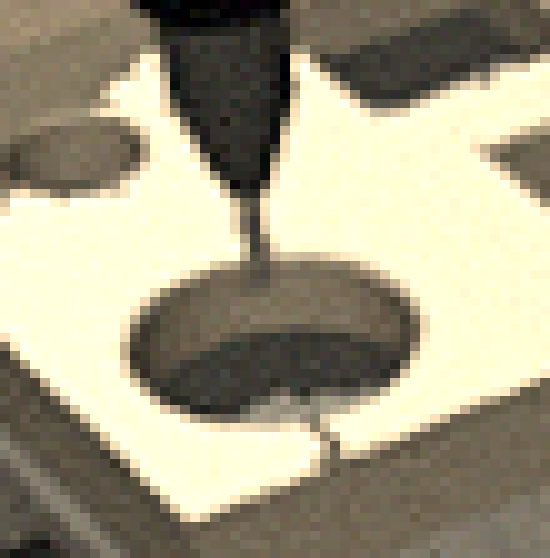

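The magnified crop shows the tip at (259,285), close to the predicted (255,283), and the round well's centre near (273,340). The well is on target. I'll hold a little longer, then shift the tray by +54 mm along both of its axes.

Emit:
servo_tool:
  steps: "255 0 0 0 0 0 0;255 0 0 0 0 0 0;255 0 0 0 0 0 0;255 0 0 0 0 0 0;255 0 0 0 0 0 0;255 0 0 0 0 0 0;255 0 0 0 0 0 0;255 0 0 0 0 0 0;255 0 0 0 0 0 0;255 0 0 0 0 0 0"

```text
clock: 7.7
tcp_pos: [0.516, -0.101, 0.0777]
tool_rot: [[-0.994, 0.113, -0.0], [0.113, 0.994, 0.0], [0.0, 0.0, -1.0]]
contact_force: [-0.5, -1.4, -1.1]
opening: 0.0257
grip_force: 20.0
```

Emit:
servo_tool:
  steps: "255 -0.135 0.135 0 0 0 0;255 -0.135 0.135 0 0 0 0;255 -0.135 0.135 0 0 0 0;255 -0.135 0.135 0 0 0 0;255 -0.135 0.135 0 0 0 0;255 -0.135 0.135 0 0 0 0;255 -0.135 0.135 0 0 0 0;255 -0.135 0.135 0 0 0 0;255 -0.135 0.135 0 0 0 0;255 -0.135 0.135 0 0 0 0"

```text
clock: 8.53
tcp_pos: [0.5763, -0.0529, 0.0777]
tool_rot: [[-0.994, 0.113, -0.0], [0.113, 0.994, 0.0], [0.0, 0.0, -1.0]]
contact_force: [-2.5, -1.8, 0.4]
opening: 0.0254
grip_force: 20.0
```

Emit:
servo_tool:
  steps: "255 0 0 0 0 0 0;255 0 0 0 0 0 0;255 0 0 0 0 0 0;255 0 0 0 0 0 0;0 0 0 0 0 0 0;0 0 0 0 0 0 0;0 0 0 0 0 0 0;0 0 0 0 0 0 0;0 0 0 0 0 0 0;0 0 0 0 0 0 0"

```text
clock: 9.37
tcp_pos: [0.5757, -0.0536, 0.0779]
tool_rot: [[-0.994, 0.113, 0.0], [0.113, 0.994, 0.0], [-0.0, 0.0, -1.0]]
contact_force: [-0.2, 0.4, -0.9]
opening: 0.0628
grip_force: 0.0
```

```bash
python3 where.py "[.5757,-.0534,.16]"
```

```text
9.3667 [ 0.5757 -0.0536  0.0779] 
 [[-0.9936  0.1133  0.0002]
 [ 0.1133  0.9936  0.    ]
 [-0.0002  0.     -1.    ]] 
units [ 0.0013  0.0046 -2.0535] yaw y 83.49232396217033 [-0.2146  0.414  -0.8994] 0.06279731254719534 0.0 [-0.1127  0.4532  1.7594  0.      0.9288 -1.5699]
```

Wait for the fingers to open fully, then lift straight up.

Emit:
servo_tool:
  steps: "0 0 0 0 0 0 0;0 0 0 0 0 0 0;0 0 0 0 0 0 0;0 0 0 0 0 0 0;0 0 0 -0.4 0 0 0;0 0 0 -0.6 0 0 0;0 0 0 -0.6 0 0 0;0 0 0 -0.6 0 0 0;0 0 0 -0.6 0 0 0;0 0 0 -0.6 0 0 0"

```text
clock: 10.2
tcp_pos: [0.5755, -0.0535, 0.2149]
tool_rot: [[-0.994, 0.113, -0.0], [0.113, 0.994, 0.0], [0.0, 0.0, -1.0]]
contact_force: [0.5, 0.5, -0.0]
opening: 0.0916
grip_force: 0.0
```

Emit:
servo_tool:
  steps: "0 0.7 0 0 0 0 0;0 0.7 0 0 0 0 0;0 0.7 0 0 0 0 0;0 0 0 0 0 0 0;0 0 0 0 0 0 0;0 0 0 0 0 0 0;0 0 0 0 0 0 0;0 0 0 0 0 0 0;0 0 0 0 0 0 0;0 0 0 0 0 0 0"

```text
clock: 11.03
tcp_pos: [0.4928, -0.0441, 0.2135]
tool_rot: [[-0.994, 0.113, -0.0], [0.113, 0.994, 0.0], [0.0, 0.0, -1.0]]
contact_force: [-0.6, 0.3, 0.1]
opening: 0.0915
grip_force: 0.0
```

Run:
```python
from station import vision
from h import *
np.set_printoptions(precision=4,suppress=True)
x=np.array([.9936,-.1132]);y=np.array([.1132,.9936])
for n,nd in(("scene",[.6947,-.0942]),("top",[.6963,-.0953])):
    d=vision.snapshot(n); P,ray,o=cloud(d); Q=P.reshape(-1,3)
    m=(abs(Q[:,2]-.074)<.004)&(abs(Q[:,0]-.725)<.085)&(abs(Q[:,1]+.07)<.085); Q=Q[m]
    c,s,a=cv2.minAreaRect(Q[:,:2].astype(np.float32)); w=np.array(c)-.027*x-.027*y
    print(n,c,s,a,"square-needle mm",(w-nd)*1e3)
    if n=="scene": cv2.imwrite("pics/s3.png",cv2.resize(d["frame"][140:310,150:350],None,fx=4,fy=3.5,interpolation=cv2.INTER_CUBIC))
```

```text
scene (0.7241659760475159, -0.06922632455825806) (0.11301213502883911, 0.1110251396894455) 84.05487823486328 square-needle mm [-0.4176  1.2029]
top (0.7254490256309509, -0.07123598456382751) (0.11105181276798248, 0.1117025688290596) 83.56998443603516 square-needle mm [-0.7346  0.2932]
```

View pics/s3.png

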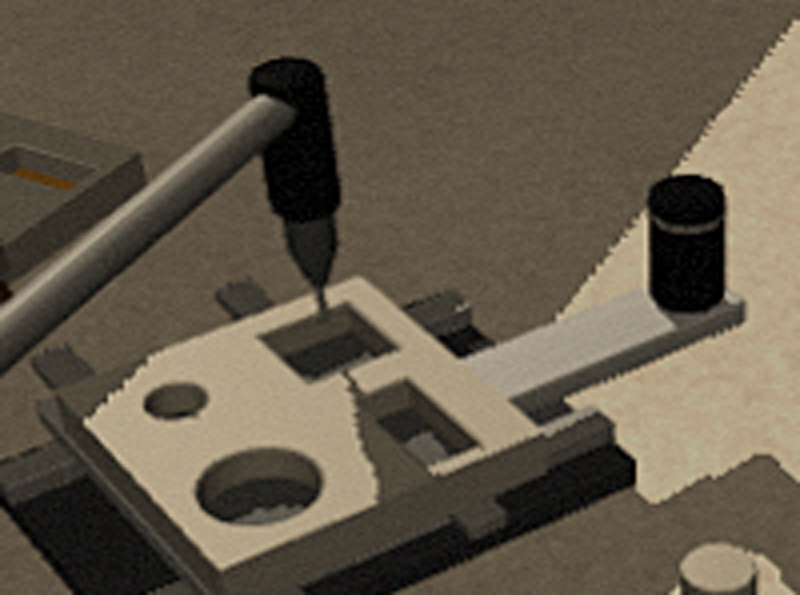

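The crop shows the needle tip near (322,315) over the square well, whose mouth is centred near (328,342). The knob is free and the measured offset is about 1 mm, so I'll hand the job in.

```bash
python3 -c "from station import job; print(job.job_done())"
```

```text
the job is handed in; nothing more can be done
None
```

I handed the job in at about 11 s: the round well stood within about 1 mm of the needle for about 1.5 s, and the square well now stands about 1 mm from it with the knob let go and the arm clear; the station gave no verdict.

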